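# Snug up the winged drain plug

## Robot

A 6-joint arm with a two-finger parallel gripper is mounted at the origin on a cart in front of the work surface, level with it; the furniture and walls round the work are solid. World frame = base frame: x ahead of the robot, y to its left, z up, the work surface at z = 0. Lengths are in m, angles in rad, forces in N, time in s.
With the tool pointing down it reaches from about 0.25 to 0.775 m from the base axis. Payload 4 kg.
Tool frame: the origin (TCP) lies at the very end of the fingers, on their centre line; the grasp point (between the pads) lies 19 mm behind it (robot.hold_point_z is the distance from the TCP to the grasp point, in m); z points along the fingers, y is the line along which they close (so a half turn about z gives the same grasp; the last joint's range is limited). The gripper opens to 94 mm and grips with 3 to 60 N. Pads are 16 mm wide; open, the fingers measure 119 mm over their backs; the gripper's body (75 mm by 177 mm) begins 78 mm behind the grasp point.
Start: joints at [1.021, 0.087, 1.371, -0, 1.684, -0.103], TCP at [0.238, 0.496, 0.177] pointing down, gripper open.
Joint ranges: [-3.1, 3.1], [-0.76, 2.03], [0.27, 2.55], [-1.08, 4.22], [0.17, 2.65], [-2.57, 2.57]. Speed limits (rad/s): [2.79, 2.79, 3.14, 3.14, 3.14, 3.14].

## Interface

Orientations are given as [roll, pitch, yaw] about the fixed x, y, z axes, in that order (R = Rz(yaw) Ry(pitch) Rx(roll)).
In Python, from bench import robot gives the robot as it stands.
- The arm moves only by the tool carry_out, never from a script. Its argument "steps" is a list of rows, each a list of 3 entries, a list of its own where there are three numbers: the shift along the tool's x, y, z in m, then the turn about the tool's z in units of 10 degrees (1.0 is 10 degrees), then the closure, from -1 (fully open) to 1 (shut). In form: [[[tx, ty, tz], roll, jaw], ...]. A call has 1 to 10 rows; each row is the pose to reach, as a shift and turn from the pose commanded when the call began, along the tool's axes at that moment; what a row does not reach only later rows make up. A row lasts 1/8 s, in which the tool goes at most 62.5 mm and 10.7 degrees, less where a joint would pass 70% of its speed; a pose out of reach is approached as far as the arm can. A call with a gripper value outside its range is refused whole. The fingers move at their own pace and stop on an object; the grip force is fixed at half the most. Time passes only in rows, so rows that repeat a pose let the fingers close. It gives the time, the measured TCP pose, the force, the opening and the grip force at its end, in the units of the state.
- robot.get_obs(): the state, without advancing time (a new reading comes with each control period).
- robot.snapshot(name): name is "side" or "top" or "wrist"; returns a dict with "image" (420x560x3 uint8, red, green, blue), "z_map" (420x560 float32, m along the optical axis (not along the pixel's ray), 0 where there is no reading), "mtx" (3x3 intrinsics, pixels), "R" (3x3) and "t" (3): a world point X has camera coordinates R X + t. Camera axes: x right, y down, z forward; pixel columns grow to the right and rows downward; lengths in m; the calibration is good to about 2 mm. The wrist camera is an equidistant fisheye: a pixel r from the principal point sees the ray r / f radians off the axis. A picture is of the moment at which its call begins.
- robot.close_job(): hands the job in; it is judged then, once.
The state is a dict: "time": time; "joint_positions": joint angles; "qvel": joint speeds; "joint_torque": joint torques, N m; "tool_pos": TCP position; "ee_rot": TCP orientation; "wrist_force": force on the tool from outside, world axes, zero at the start; "wrist_torque": the same for the moment, N m; "width": finger opening in m; "finger_force": force on a finger pad.
Only numpy, scipy, OpenCV 4.12 (cv2) and the standard library are available. Lean on these libraries where they do the work, as an engineer would, in place of code of your own. Each camera call takes 0.05 s, during which the arm holds its last target. There are 200 camera calls.

## Task

The winged drain plug on the drain block has been left loose. Turn it clockwise (seen from above) until it goes snug, where it suddenly becomes much stiffer to turn, then nip it up only a little more, some 10 to 20 degrees, without over-tightening it, and let go.

Things in the scene. Friction and masses are not known exactly. Their poses are not given: they have to be found in the camera images.
- wing_grip (a point): Middle of the wing of the winged brass plug, the one to tighten: an upright bar 46 mm long, 12 mm thick, 24 mm high, gripped from above across its thickness. On the plug's turning axis, 12 mm below the wing's top, 77 mm above the bench; a 29 mm round flange begins 14.5 mm below it. Axes: x along the bar, y across it, z up; its yaw decreases as the plug turns clockwise.
- plug_bite (a joint): How far the winged plug has turned clockwise past the point where it goes snug, in rad; 0 until then. It first runs loosely (about 0.03 N m) for an unseen 0.1 to 1.0 rad, different every time, then bites and takes about 0.4 N m (some 0.2 stays when one stops). It stays where it is left and does not sink visibly. 0.2 to 0.35 is right; above 0.6 is over-tightened.
- drain_block: Aluminium bar 56 x 250 mm, top 45 mm above the bench, on a fixed steel foot 84 x 270 mm. Origin under its centre, y along its length. On top three brass plugs, at y = -80, 0, 80 mm in any order: the winged one, a hexagonal one (top 69 mm above the bench) and a round knurled one (70 mm), both tight. A stiff hose rises from the bench at the right, about x 0.53, y -0.36 m: keep clear of it.
- plug (a joint): Turn of the winged plug within its loose running, in rad, growing clockwise; it stops growing where the plug bites (plug_bite grows from there) and falls back if the snug plug is turned counterclockwise.

How it is judged:
By the outcome, as a careful person would: the job done as asked, in the order asked, and still so for the second after the job is handed in, with the robot touching nothing.
It also fails if it takes over 42 s, if anything falls off the work surface, if the arm or the gripper's body presses on something with over 40 N, if the wrist force passes 120 N, or if a joint passes its speed limit or range.

## Working session

There is one attempt and no reset: what is moved stays moved. The work goes in short steps, Python scripts to look and compute and a tool call to move; the robot and the scene stay as the last step left them, time stands still between calls to the robot, and variables do not carry over. Pictures are saved under pics/ and viewed, at most 10 in all, crops included, and the job is handed in when it is done.

Besides the shell and the picture viewer there is one more tool, called after "Emit:" in YAML: its name, and indented under it one key for each argument. carry_out: Moves the arm, as the interface text tells. Its arguments: {"type":"object","properties":{"steps":{"type":"array","items":{"type":"array"}}},"required":["steps"]}

```bash
mkdir -p pics; python3 - <<'E'
from bench import robot
import cv2,numpy as np
o=robot.get_obs();print({k:np.round(v,3) for k,v in o.items()})
for n in("top","side"):
    s=robot.snapshot(n);cv2.imwrite(f"pics/{n}0.png",s["image"][:,:,::-1]);np.savez(f"{n}0.npz",**s)
    print(n,s["mtx"],s["R"],s["t"])
E
```

```text
{'time': np.float64(0.0), 'joint_positions': array([ 1.021,  0.088,  1.372, -0.   ,  1.684, -0.103]), 'qvel': array([-0.003, -0.001, -0.001, -0.003, -0.001,  0.002]), 'joint_torque': array([ 1.0000e-03, -3.4018e+01, -3.0243e+01,  7.2000e-02,  3.3000e-02,
       -0.0000e+00]), 'tool_pos': array([0.237, 0.495, 0.176]), 'ee_rot': array([-3.139, -0.   ,  2.695]), 'wrist_force': array([ 0.285, -0.535, -0.042]), 'wrist_torque': array([-0.013,  0.031, -0.032]), 'finger_force': np.float64(0.0), 'width': np.float64(0.094)}
top [[442.67760225   0.         278.86572195]
 [  0.         442.67760225 208.74862478]
 [  0.           0.           1.        ]] [[-0.00550001 -0.99967779  0.02478043]
 [-0.99341801  0.00262692 -0.1145153 ]
 [ 0.1144133  -0.02524717 -0.99311237]] [0.05806991 0.5420306  0.8794761 ]
side [[544.88203868   0.         279.93087354]
 [  0.         544.88203868 208.81003655]
 [  0.           0.           1.        ]] [[ 0.98699322 -0.16071731 -0.00378667]
 [-0.13939697 -0.84385311 -0.51815096]
 [ 0.08008043  0.51193934 -0.8552808 ]] [-0.50731317  0.17457483  0.81605707]
```

View pics/top0.png

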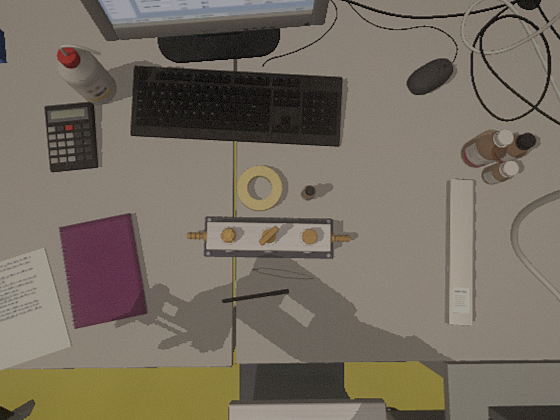

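The top view shows the block at about (270,238), with the winged plug in the middle at about (269,236). Its bar slants from lower left to upper right.

```bash
cat > h.py <<'E'
import cv2,numpy as np
def plane(s,uv,z):
    uv=np.atleast_2d(uv);d=np.c_[uv,np.ones(len(uv))]@np.linalg.inv(s["mtx"]).T@s["R"]
    c=-s["R"].T@s["t"];return c+d*((z-c[2])/d[:,2])[:,None]
def cloud(s):
    v,u=np.nonzero(s["z_map"]>0);z=s["z_map"][v,u]
    X=np.c_[u,v,np.ones(len(u))]@np.linalg.inv(s["mtx"]).T*z[:,None]
    return (X-s["t"])@s["R"],u,v
E
python3 - <<'E'
from h import *
for n,(u0,u1,v0,v1) in {"top":(200,340,212,262),"side":(0,560,0,420)}.items():
    s=dict(np.load(n+"0.npz"));X,u,v=cloud(s)
    if n=="top":
        k=(u>u0)&(u<u1)&(v>v0)&(v<v1); print(np.percentile(X[k],[1,50,99],axis=0).round(3))
    k=(X[:,2]>.077)&(X[:,2]<.1)&(abs(X[:,0]-.46)<.1)&(abs(X[:,1])<.15)
    P=X[k];print(n,k.sum())
    if k.sum()>5:
        k2=np.linalg.norm(P[:,:2]-np.median(P[:,:2],axis=0),axis=1)<.035;P=P[k2]
        print(P.mean(0).round(4),P.min(0).round(3),P.max(0).round(3),u[k].mean(),v[k].mean());r=cv2.minAreaRect(P[:,:2].astype(np.float32)*1000);print(r)
        w,V=np.linalg.eigh(np.cov(P[:,:2].T));print("yaw",np.degrees(np.arctan2(V[1,1],V[0,1])))
im=cv2.imread("pics/side0.png")
a=cv2.imread("pics/top0.png")[205:270,180:360]
cv2.imwrite("pics/c0.png",cv2.resize(a,None,fx=4.4,fy=4.4,interpolation=cv2.INTER_CUBIC))
E
```

```text
[[ 0.436 -0.07  -0.004]
 [ 0.483  0.074  0.041]
 [ 0.537  0.217  0.088]]
top 150
[0.4857 0.0778 0.0878] [0.468 0.059 0.079] [0.505 0.096 0.092] 268.29333333333335 234.73333333333332
((485.8332214355469, 77.7921142578125), (10.988614082336426, 44.81581497192383), 44.78158187866211)
yaw 134.52477282105315
side 293
[0.4849 0.0744 0.0873] [0.466 0.058 0.077] [0.504 0.095 0.095] 252.68600682593856 208.12286689419795
((484.5077209472656, 76.73356628417969), (12.672001838684082, 46.08454132080078), 43.620792388916016)
yaw 134.2659344501521
```

View pics/c0.png

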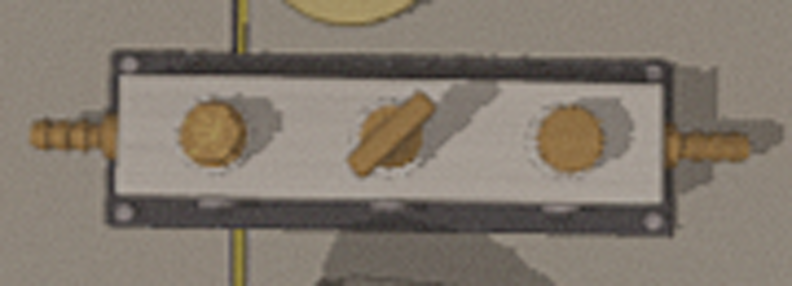

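View pics/side0.png

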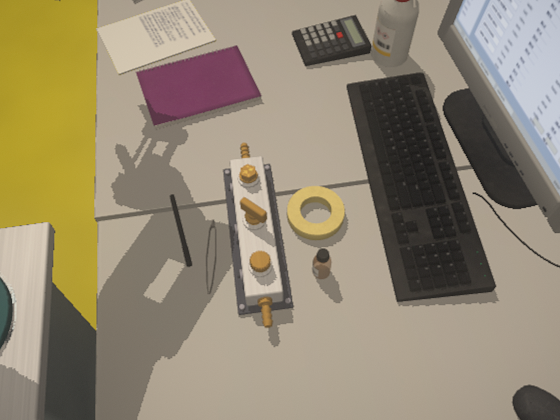

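The crops show the wing bar slanting at about 135° yaw near (0.485, 0.077), with both neighbouring plugs lower than its top. I'll hover above it first.

Emit:
carry_out:
  steps:
    - [[-0.05,-0.034,0.0],0.3,-1]
    - [[-0.1,-0.067,0.0],0.6,-1]
    - [[-0.15,-0.1,0.01],0.9,-1]
    - [[-0.2,-0.134,0.02],1.2,-1]
    - [[-0.25,-0.168,0.03],1.5,-1]
    - [[-0.3,-0.2,0.03],1.8,-1]
    - [[-0.35,-0.235,0.03],2.0,-1]
    - [[-0.405,-0.271,0.03],2.0,-1]
    - [[-0.405,-0.271,0.03],2.0,-1]
    - [[-0.405,-0.271,0.03],2.0,-1]

```text
time: 1.35
tool_pos: [0.4853, 0.0768, 0.1468]
ee_rot: [-3.141, -0.002, 2.345]
wrist_force: [-0.3, -0.5, -0.4]
width: 0.0942
finger_force: 0.0
```

```bash
python3 - <<'E'
from bench import robot
from h import *
o=robot.get_obs();print({k:np.round(v,3) for k,v in o.items() if k!='qvel'})
s=robot.snapshot("wrist");cv2.imwrite("pics/w1.png",s["image"][:,:,::-1]);np.savez("w1.npz",**s);print(s["mtx"],s["R"],s["t"])
E
```

```text
{'time': np.float64(1.35), 'joint_positions': array([ 4.100e-02, -3.500e-02,  1.556e+00,  1.000e-03,  1.622e+00,
       -7.330e-01]), 'joint_torque': array([-9.9000e-01, -2.8112e+01, -3.0132e+01, -4.5000e-02,  2.5000e-02,
       -1.4000e-02]), 'tool_pos': array([0.485, 0.077, 0.147]), 'ee_rot': array([-3.141e+00, -2.000e-03,  2.345e+00]), 'wrist_force': array([-0.265, -0.495, -0.399]), 'wrist_torque': array([-0.005,  0.01 ,  0.006]), 'finger_force': np.float64(0.0), 'width': np.float64(0.094)}
[[325.1922621    0.         283.45253788]
 [  0.         325.1922621  202.82330023]
 [  0.           0.           1.        ]] [[ 7.15210123e-01  6.98909480e-01  1.35371484e-04]
 [ 6.76162704e-01 -6.91981811e-01  2.52913368e-01]
 [ 1.76857225e-01 -1.80794668e-01 -9.67488920e-01]] [-0.3995597  -0.29391115  0.28966559]
```

View pics/w1.png

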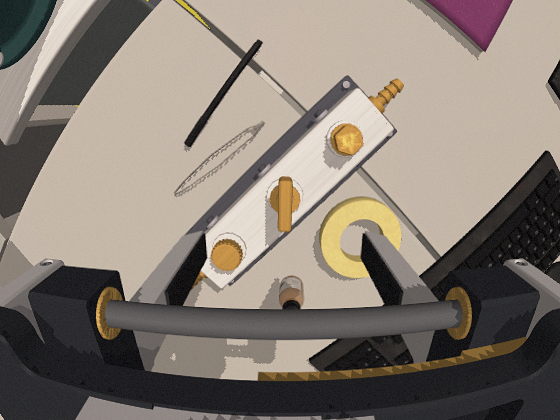

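The wrist view shows the wing at about (286,204), upright in the image and midway between the fingertips (about 205 and 362). It is aligned, so I'll descend to just above the flange and close.

Emit:
carry_out:
  steps:
    - [[0,0,0.03],0,-0.6]
    - [[0,0,0.06],0,-0.4]
    - [[0,0,0.08],0,-0.3]
    - [[0,0,0.08],0,0.2]
    - [[0,0,0.08],0,1]
    - [[0,0,0.08],0,1]
    - [[0,0,0.08],0,1]
    - [[0,0,0.08],0,1]
    - [[0,0,0.08],0,1]
    - [[0,0,0.08],0,1]

```text
time: 2.65
tool_pos: [0.4858, 0.0766, 0.0674]
ee_rot: [3.141, 0.0, 2.346]
wrist_force: [0.1, -0.2, -1.1]
width: 0.0006
finger_force: 0.0
```

```bash
cat > o.py <<'E'
from bench import robot
import numpy as np
o=robot.get_obs();print({k:np.round(o[k],3) for k in('time','tool_pos','ee_rot','wrist_force','wrist_torque','width','finger_force')},'j6',o['joint_positions'][5].round(4),'tau6',o['joint_torque'][5].round(3),'yaw',np.degrees(o['ee_rot'][2]).round(2))
E
python3 o.py
```

```text
{'time': np.float64(2.65), 'tool_pos': array([0.486, 0.077, 0.067]), 'ee_rot': array([3.141, 0.   , 2.346]), 'wrist_force': array([ 0.082, -0.166, -1.139]), 'wrist_torque': array([0.027, 0.018, 0.031]), 'width': np.float64(0.001), 'finger_force': np.float64(0.0)} j6 -0.7339 tau6 0.0 yaw 134.39
```

```bash
python3 - <<'E'
from bench import robot
from h import *
s=robot.snapshot("wrist");w=s["image"][:,:,::-1][100:340,130:430]
t=robot.snapshot("side");a=t["image"][:,:,::-1][130:290,170:350]
w=cv2.resize(w,(400,320),interpolation=2);a=cv2.resize(a,(400,356),interpolation=2)
c=np.zeros((356,800,3),np.uint8);c[:320,:400]=w;c[:,400:]=a;cv2.imwrite("pics/c2.png",c)
E
python3 o.py
```

```text
{'time': np.float64(2.75), 'tool_pos': array([0.486, 0.077, 0.067]), 'ee_rot': array([-3.142, -0.   ,  2.346]), 'wrist_force': array([-0.021,  0.563, -0.327]), 'wrist_torque': array([0.022, 0.057, 0.046]), 'width': np.float64(0.0), 'finger_force': np.float64(0.0)} j6 -0.7338 tau6 0.0 yaw 134.39
```

View pics/c2.png

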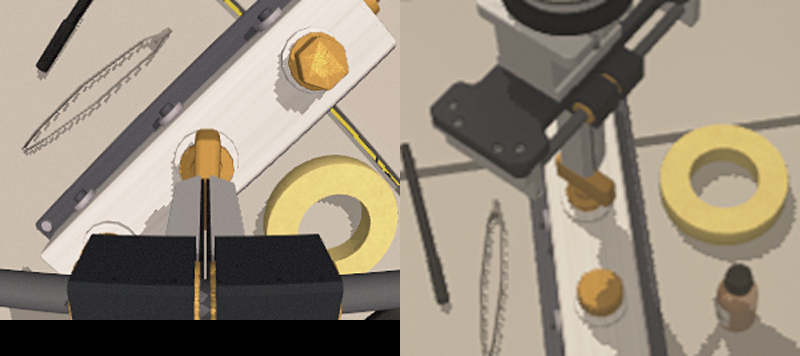

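```bash
python3 - <<'E'
from bench import robot
from h import *
s=robot.snapshot("side");np.savez("side2.npz",**s);im=s["image"][:,:,::-1].copy();X,u,v=cloud(s)
for p,c in(((.486,.077,.067),(0,0,255)),((.486,.077,.086),(0,255,0)),((.486,.077,.163),(255,0,0))):
    q=s["mtx"]@(s["R"]@np.array(p)+s["t"]);print(p,q[:2]/q[2],q[2],s["z_map"][int(q[1]/q[2]),int(q[0]/q[2])]); 
d=X-[.486,.077,0]
k=(abs(d[:,0])<.05)&(abs(d[:,1])<.05)
Z=np.zeros((420,560,3));Z[v,u]=X
for r in range(180,222,3): print(r,[tuple((Z[r,c]*1000).astype(int)) for c in range(242,274,4)])
cv2.imwrite("pics/c3.png",cv2.resize(im[150:240,210:310],None,fx=6,fy=6,interpolation=0))
E
```

```text
(0.486, 0.077, 0.067) [253.72250588 213.45443504] 0.8370916754666567 0.82047904
(0.486, 0.077, 0.086) [253.15589545 207.01126677] 0.8208413403342235 0.7955581
(0.486, 0.077, 0.163) [250.60990632 178.05974082] 0.7549847190080464 0.69471514
180 [(np.int64(473), np.int64(55), np.int64(191)), (np.int64(478), np.int64(51), np.int64(197)), (np.int64(482), np.int64(39), np.int64(213)), (np.int64(487), np.int64(38), np.int64(214)), (np.int64(492), np.int64(37), np.int64(214)), (np.int64(498), np.int64(42), np.int64(204)), (np.int64(518), np.int64(175), np.int64(7)), (np.int64(524), np.int64(173), np.int64(9))]
183 [(np.int64(473), np.int64(69), np.int64(164)), (np.int64(477), np.int64(37), np.int64(210)), (np.int64(482), np.int64(36), np.int64(211)), (np.int64(487), np.int64(39), np.int64(205)), (np.int64(492), np.int64(36), np.int64(208)), (np.int64(507), np.int64(144), np.int64(46)), (np.int64(517), np.int64(169), np.int64(7)), (np.int64(524), np.int64(167), np.int64(8))]
186 [(np.int64(472), np.int64(72), np.int64(153)), (np.int64(476), np.int64(32), np.int64(212)), (np.int64(481), np.int
[... 3610 characters left out ...]
(86), np.int64(47)), (np.int64(473), np.int64(77), np.int64(62)), (np.int64(479), np.int64(72), np.int64(68)), (np.int64(485), np.int64(68), np.int64(73)), (np.int64(491), np.int64(62), np.int64(81)), (np.int64(496), np.int64(57), np.int64(88)), (np.int64(503), np.int64(65), np.int64(73)), (np.int64(511), np.int64(79), np.int64(48))]
219 [(np.int64(467), np.int64(83), np.int64(44)), (np.int64(473), np.int64(70), np.int64(64)), (np.int64(479), np.int64(70), np.int64(63)), (np.int64(485), np.int64(69), np.int64(63)), (np.int64(490), np.int64(63), np.int64(71)), (np.int64(496), np.int64(58), np.int64(79)), (np.int64(504), np.int64(76), np.int64(45)), (np.int64(510), np.int64(75), np.int64(45))]
```

View pics/c3.png

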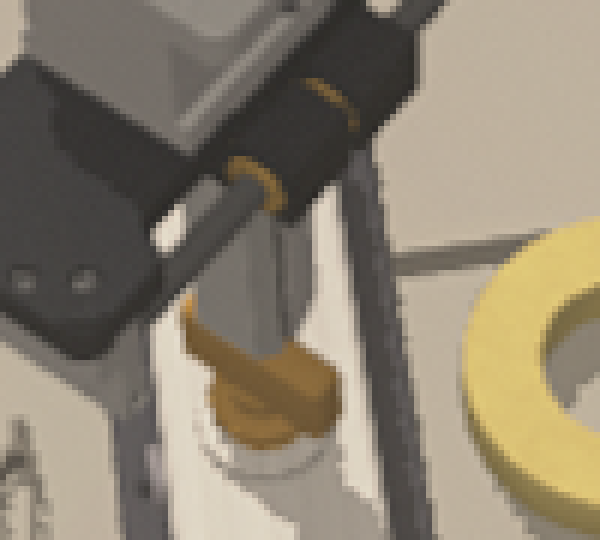

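```bash
python3 - <<'E'
from bench import robot
from h import *
s=robot.snapshot("wrist");m=s["mtx"];im=s["image"].astype(int)
def pt(u,v):
    d=np.array([u-m[0,2],v-m[1,2]])/m[0,0];r=np.hypot(*d);z=s["z_map"][v,u]
    c=np.array([*(d/r*np.tan(r)),1])*z;return s["R"].T@(c-s["t"])
for u in(270,278,284,290,297):
    print(u,[(v,*(pt(u,v)*1000).astype(int),im[v,u,0]-im[v,u,2]) for v in range(192,262,5)])
E
```

```text
270 [(192, np.int64(463), np.int64(84), np.int64(45), np.int64(16)), (197, np.int64(465), np.int64(81), np.int64(44), np.int64(16)), (202, np.int64(467), np.int64(79), np.int64(49), np.int64(22)), (207, np.int64(469), np.int64(77), np.int64(51), np.int64(16)), (212, np.int64(470), np.int64(77), np.int64(62), np.int64(68)), (217, np.int64(473), np.int64(74), np.int64(61), np.int64(93)), (222, np.int64(475), np.int64(72), np.int64(62), np.int64(92)), (227, np.int64(478), np.int64(69), np.int64(62), np.int64(90)), (232, np.int64(480), np.int64(66), np.int64(62), np.int64(94)), (237, np.int64(472), np.int64(77), np.int64(106), np.int64(14)), (242, np.int64(473), np.int64(77), np.int64(112), np.int64(10)), (247, np.int64(473), np.int64(77), np.int64(120), np.int64(12)), (252, np.int64(473), np.int64(77), np.int64(126), np.int64(13)), (257, np.int64(473), np.int64(77), np.int64(132), np.int64(12))]
278 [(192, np.int64(467), np.int64(88), np.int64(44), np.int64(17)), (197, np.int64(469), np.int64(85), np.int64(46), np.int64(40)), (202, np.int64(466), np.int64(89), np.int64(81), np.int64(78)
[... 2748 characters left out ...]
4(484), np.int64(90), np.int64(49), np.int64(15)), (212, np.int64(483), np.int64(90), np.int64(62), np.int64(130)), (217, np.int64(486), np.int64(87), np.int64(62), np.int64(131)), (222, np.int64(488), np.int64(85), np.int64(62), np.int64(128)), (227, np.int64(491), np.int64(82), np.int64(62), np.int64(120)), (232, np.int64(494), np.int64(79), np.int64(62), np.int64(130)), (237, np.int64(483), np.int64(87), np.int64(105), np.int64(12)), (242, np.int64(483), np.int64(87), np.int64(113), np.int64(11)), (247, np.int64(483), np.int64(87), np.int64(120), np.int64(13)), (252, np.int64(483), np.int64(87), np.int64(127), np.int64(12)), (257, np.int64(482), np.int64(86), np.int64(133), np.int64(14))]
```

```bash
python3 - <<'E'
from bench import robot
from h import *
print(robot.hold_point_z,[a for a in dir(robot) if a[0]!='_'])
s=robot.snapshot("wrist");m=s["mtx"];im=s["image"].astype(int)
def pt(u,v):
    d=np.array([u-m[0,2],v-m[1,2]])/m[0,0];r=np.hypot(*d);z=s["z_map"][v,u]
    c=np.array([*(d/r*np.tan(r)),1])*z;return s["R"].T@(c-s["t"])
for u in(268,272,276,279,289,292,296,300):
    print(u,[(v,int(pt(u,v)[2]*1000),int(im[v,u,0]-im[v,u,2])) for v in range(226,240)])
E
```

```text
0.0188 ['IKError', 'close_job', 'get_obs', 'hold_point_z', 'snapshot']
268 [(226, 62, 92), (227, 62, 93), (228, 63, 92), (229, 62, 96), (230, 62, 96), (231, 61, 93), (232, 62, 94), (233, 63, 96), (234, 62, 69), (235, 102, 25), (236, 103, 11), (237, 105, 11), (238, 107, 12), (239, 109, 11)]
272 [(226, 61, 85), (227, 63, 89), (228, 63, 91), (229, 68, 92), (230, 63, 92), (231, 62, 93), (232, 62, 99), (233, 99, 67), (234, 101, 23), (235, 102, 10), (236, 104, 10), (237, 106, 12), (238, 108, 9), (239, 108, 11)]
276 [(226, 88, 89), (227, 87, 87), (228, 87, 88), (229, 87, 88), (230, 86, 90), (231, 86, 91), (232, 97, 31), (233, 99, 9), (234, 101, 9), (235, 101, 11), (236, 104, 9), (237, 105, 9), (238, 107, 13), (239, 107, 12)]
279 [(226, 88, 121), (227, 89, 123), (228, 90, 118), (229, 89, 122), (230, 89, 127), (231, 96, 54), (232, 98, 6), (233, 99, 9), (234, 100, 12), (235, 102, 12), (236, 103, 13), (237, 107, 11), (238, 107, 12), (239, 108, 12)]
289 [(226, 89, 129), (227, 89, 130), (228, 90, 130), (229, 89, 133), (230, 89, 135), (231, 96, 83), (232, 97, 20), (233, 100, 10), (234, 101, 12), (235, 102, 12), (236, 105, 11), (237, 106, 11), (238, 108, 13), (239, 108, 13)]
292 [(226, 87, 121), (227, 88, 121), (228, 89, 121), (229, 87, 122), (230, 89, 118), (231, 88, 126), (232, 97, 75), (233, 99, 21), (234, 100, 9), (235, 101, 13), (236, 104, 13), (237, 105, 11), (238, 107, 13), (239, 109, 12)]
296 [(226, 68, 124), (227, 68, 130), (228, 67, 129), (229, 68, 130), (230, 67, 127), (231, 67, 127), (232, 68, 129), (233, 69, 119), (234, 100, 48), (235, 103, 9), (236, 105, 12), (237, 106, 12), (238, 106, 13), (239, 109, 14)]
300 [(226, 61, 130), (227, 275, 131), (228, 63, 129), (229, 63, 131), (230, 62, 134), (231, 63, 131), (232, 62, 129), (233, 62, 130), (234, 63, 136), (235, 103, 57), (236, 103, 8), (237, 105, 10), (238, 107, 13), (239, 108, 13)]
```

The depth from both the wrist and side views puts the fingertips at z≈0.096, about 29 mm above the reported TCP. The fingers closed above the wing and nothing moved. I'll open them and go down by that amount, in two stages.

Emit:
carry_out:
  steps:
    - [[0,0,0],0,0.2]
    - [[0,0,0],0,0.2]
    - [[0,0,0],0,0.2]
    - [[0,0,0],0,0.2]
    - [[0,0,0.006],0,0.2]
    - [[0,0,0.012],0,0.2]
    - [[0,0,0.016],0,0.2]
    - [[0,0,0.02],0,0.2]
    - [[0,0,0.02],0,0.2]

```text
time: 4.03
tool_pos: [0.4855, 0.0766, 0.0469]
ee_rot: [-3.141, -0.001, 2.346]
wrist_force: [-0.3, 0.6, 0.9]
width: 0.0375
finger_force: 0.0
```

```bash
python3 o.py; python3 - <<'E'
from bench import robot
from h import *
s=robot.snapshot("wrist");cv2.imwrite("pics/w4.png",cv2.resize(s["image"][:,:,::-1][120:300,180:390],None,fx=3,fy=3,interpolation=2));m=s["mtx"];im=s["image"].astype(int)
v,u=np.mgrid[180:262,230:340];v=v.ravel();u=u.ravel()
d=np.c_[u-m[0,2],v-m[1,2]]/m[0,0];r=np.hypot(*d.T)[:,None]
P=(np.c_[d/r*np.tan(r),np.ones(len(u))]*s["z_map"][v,u][:,None]-s["t"])@s["R"]
g=(im[v,u,0]-im[v,u,2]<22)&(np.hypot(P[:,0]-.486,P[:,1]-.077)<.035)&(P[:,2]>.055)&(P[:,2]<.13)
print(g.sum(),np.sort(P[g,2])[:30:3].round(3))
E
```

```text
{'time': np.float64(4.025), 'tool_pos': array([0.485, 0.077, 0.047]), 'ee_rot': array([-3.141e+00, -1.000e-03,  2.346e+00]), 'wrist_force': array([-0.316,  0.65 ,  0.872]), 'wrist_torque': array([-0.029,  0.032, -0.044]), 'width': np.float64(0.038), 'finger_force': np.float64(0.0)} j6 -0.7339 tau6 0.0 yaw 134.4
1311 [0.075 0.075 0.075 0.075 0.076 0.076 0.076 0.076 0.076 0.076]
```

View pics/w4.png

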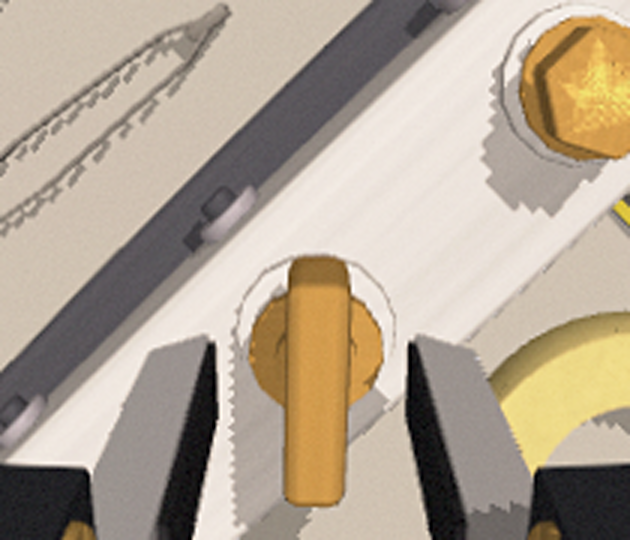

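The wing now sits between the fingers (crop x≈318, fingers at 215 and 410), with the tips at z≈0.075. I'll go 8 mm lower and close.

Emit:
carry_out:
  steps:
    - [[0,0,0.004],0,0.2]
    - [[0,0,0.008],0,0.2]
    - [[0,0,0.008],0,1]
    - [[0,0,0.008],0,1]
    - [[0,0,0.008],0,1]
    - [[0,0,0.008],0,1]
    - [[0,0,0.008],0,1]
    - [[0,0,0.008],0,1]

```text
time: 5.08
tool_pos: [0.4864, 0.0769, 0.0399]
ee_rot: [3.14, 0.001, 2.346]
wrist_force: [0.8, 0.7, 2.5]
width: 0.0117
finger_force: 42.8
```

```bash
python3 o.py
```

```text
{'time': np.float64(5.075), 'tool_pos': array([0.486, 0.077, 0.04 ]), 'ee_rot': array([3.140e+00, 1.000e-03, 2.346e+00]), 'wrist_force': array([0.798, 0.695, 2.515]), 'wrist_torque': array([ 0.282, -0.139, -0.081]), 'width': np.float64(0.012), 'finger_force': np.float64(42.822)} j6 -0.7339 tau6 -0.019 yaw 134.4
```

Gripped. Now I'll turn it in small steps.

Emit:
carry_out:
  steps:
    - [[0,0,0],0.15,1]
    - [[0,0,0],0.3,1]
    - [[0,0,0],0.4,1]
    - [[0,0,0],0.4,1]

```text
time: 5.58
tool_pos: [0.4863, 0.0769, 0.0399]
ee_rot: [3.14, 0.0, 2.276]
wrist_force: [1.3, 2.3, 5.4]
width: 0.0117
finger_force: 42.9
```

```bash
python3 o.py
```

```text
{'time': np.float64(5.575), 'tool_pos': array([0.486, 0.077, 0.04 ]), 'ee_rot': array([3.14 , 0.   , 2.276]), 'wrist_force': array([1.272, 2.315, 5.366]), 'wrist_torque': array([ 0.412, -0.219, -0.017]), 'width': np.float64(0.012), 'finger_force': np.float64(42.915)} j6 -0.6637 tau6 0.011 yaw 130.38
```

Emit:
carry_out:
  steps:
    - [[0,0,0],0.15,1]
    - [[0,0,0],0.3,1]
    - [[0,0,0],0.4,1]
    - [[0,0,0],0.4,1]

```text
time: 6.08
tool_pos: [0.4863, 0.0768, 0.0399]
ee_rot: [3.14, 0.0, 2.206]
wrist_force: [1.2, 1.7, 5.1]
width: 0.0118
finger_force: 42.9
```

```bash
python3 o.py
```

```text
{'time': np.float64(6.075), 'tool_pos': array([0.486, 0.077, 0.04 ]), 'ee_rot': array([3.14 , 0.   , 2.206]), 'wrist_force': array([1.172, 1.748, 5.074]), 'wrist_torque': array([ 0.423, -0.161,  0.032]), 'width': np.float64(0.012), 'finger_force': np.float64(42.926)} j6 -0.5938 tau6 0.012 yaw 126.37
```

Emit:
carry_out:
  steps:
    - [[0,0,0],0.15,1]
    - [[0,0,0],0.3,1]
    - [[0,0,0],0.4,1]
    - [[0,0,0],0.4,1]

```text
time: 6.58
tool_pos: [0.4862, 0.0768, 0.0399]
ee_rot: [3.14, 0.0, 2.136]
wrist_force: [2.1, 2.4, 4.9]
width: 0.0114
finger_force: 42.9
```

```bash
python3 o.py
```

```text
{'time': np.float64(6.575), 'tool_pos': array([0.486, 0.077, 0.04 ]), 'ee_rot': array([3.14 , 0.   , 2.136]), 'wrist_force': array([2.073, 2.403, 4.942]), 'wrist_torque': array([ 0.418, -0.16 , -0.003]), 'width': np.float64(0.011), 'finger_force': np.float64(42.931)} j6 -0.5239 tau6 0.012 yaw 122.37
```

Emit:
carry_out:
  steps:
    - [[0,0,0],0.15,1]
    - [[0,0,0],0.3,1]
    - [[0,0,0],0.4,1]
    - [[0,0,0],0.4,1]

```text
time: 7.08
tool_pos: [0.4862, 0.0767, 0.0399]
ee_rot: [3.141, 0.0, 2.066]
wrist_force: [0.8, 2.7, 6.5]
width: 0.012
finger_force: 42.9
```

```bash
python3 o.py
```

```text
{'time': np.float64(7.075), 'tool_pos': array([0.486, 0.077, 0.04 ]), 'ee_rot': array([3.141, 0.   , 2.066]), 'wrist_force': array([0.766, 2.675, 6.527]), 'wrist_torque': array([ 0.368, -0.116, -0.033]), 'width': np.float64(0.012), 'finger_force': np.float64(42.936)} j6 -0.4541 tau6 0.012 yaw 118.37
```

Emit:
carry_out:
  steps:
    - [[0,0,0],0.15,1]
    - [[0,0,0],0.3,1]
    - [[0,0,0],0.4,1]
    - [[0,0,0],0.4,1]

```text
time: 7.58
tool_pos: [0.4861, 0.0767, 0.0399]
ee_rot: [3.141, 0.0, 1.996]
wrist_force: [0.4, 1.4, 6.3]
width: 0.012
finger_force: 42.9
```

```bash
python3 o.py
```

```text
{'time': np.float64(7.575), 'tool_pos': array([0.486, 0.077, 0.04 ]), 'ee_rot': array([3.141, 0.   , 1.996]), 'wrist_force': array([0.389, 1.384, 6.307]), 'wrist_torque': array([ 0.374, -0.136, -0.041]), 'width': np.float64(0.012), 'finger_force': np.float64(42.94)} j6 -0.3843 tau6 0.013 yaw 114.37
```

Emit:
carry_out:
  steps:
    - [[0,0,0],0.15,1]
    - [[0,0,0],0.3,1]
    - [[0,0,0],0.4,1]
    - [[0,0,0],0.4,1]

```text
time: 8.07
tool_pos: [0.486, 0.0767, 0.0399]
ee_rot: [3.141, 0.0, 1.926]
wrist_force: [0.2, 2.0, 6.5]
width: 0.0119
finger_force: 42.9
```

```bash
python3 o.py
```

```text
{'time': np.float64(8.075), 'tool_pos': array([0.486, 0.077, 0.04 ]), 'ee_rot': array([3.141, 0.   , 1.926]), 'wrist_force': array([0.22 , 2.013, 6.451]), 'wrist_torque': array([ 0.333, -0.132, -0.006]), 'width': np.float64(0.012), 'finger_force': np.float64(42.944)} j6 -0.3145 tau6 0.013 yaw 110.37
```

Emit:
carry_out:
  steps:
    - [[0,0,0],0.15,1]
    - [[0,0,0],0.3,1]
    - [[0,0,0],0.4,1]
    - [[0,0,0],0.4,1]

```text
time: 8.57
tool_pos: [0.4859, 0.0767, 0.0398]
ee_rot: [3.141, -0.0, 1.857]
wrist_force: [-0.3, 2.4, 6.0]
width: 0.0115
finger_force: 42.9
```

```bash
python3 o.py
```

```text
{'time': np.float64(8.575), 'tool_pos': array([0.486, 0.077, 0.04 ]), 'ee_rot': array([ 3.141, -0.   ,  1.857]), 'wrist_force': array([-0.302,  2.392,  5.986]), 'wrist_torque': array([ 0.294, -0.023,  0.02 ]), 'width': np.float64(0.012), 'finger_force': np.float64(42.949)} j6 -0.2447 tau6 0.013 yaw 106.37
```

Emit:
carry_out:
  steps:
    - [[0,0,0],0.15,1]
    - [[0,0,0],0.3,1]
    - [[0,0,0],0.4,1]
    - [[0,0,0],0.4,1]

```text
time: 9.07
tool_pos: [0.4859, 0.0767, 0.0399]
ee_rot: [3.141, 0.0, 1.788]
wrist_force: [0.0, 2.0, 6.7]
width: 0.0118
finger_force: 43.0
```

```bash
python3 o.py
```

```text
{'time': np.float64(9.075), 'tool_pos': array([0.486, 0.077, 0.04 ]), 'ee_rot': array([3.141, 0.   , 1.788]), 'wrist_force': array([0.033, 1.984, 6.723]), 'wrist_torque': array([ 0.333, -0.014,  0.324]), 'width': np.float64(0.012), 'finger_force': np.float64(43.013)} j6 -0.1759 tau6 0.379 yaw 102.44
```

It bit between yaw 106.4 and 102.4, so about 104.4. The target is about 88.7, which is 13.7° more. I'll go most of the way and check.

Emit:
carry_out:
  steps:
    - [[0,0,0],0.2,1]
    - [[0,0,0],0.4,1]
    - [[0,0,0],0.6,1]
    - [[0,0,0],0.8,1]
    - [[0,0,0],1.0,1]
    - [[0,0,0],1.0,1]

```text
time: 9.82
tool_pos: [0.4857, 0.0767, 0.0399]
ee_rot: [-3.142, 0.0, 1.613]
wrist_force: [0.7, 1.7, 5.8]
width: 0.0117
finger_force: 43.0
```

```bash
python3 o.py
```

```text
{'time': np.float64(9.825), 'tool_pos': array([0.486, 0.077, 0.04 ]), 'ee_rot': array([-3.142,  0.   ,  1.613]), 'wrist_force': array([0.71 , 1.681, 5.791]), 'wrist_torque': array([0.322, 0.05 , 0.294]), 'width': np.float64(0.012), 'finger_force': np.float64(43.03)} j6 -0.0011 tau6 0.368 yaw 92.43
```

Emit:
carry_out:
  steps:
    - [[0,0,0],0.2,1]
    - [[0,0,0],0.37,1]
    - [[0,0,0],0.37,1]
    - [[0,0,0],0.37,1]

```text
time: 10.32
tool_pos: [0.4857, 0.0766, 0.0399]
ee_rot: [-3.141, 0.0, 1.549]
wrist_force: [0.3, 2.2, 6.3]
width: 0.0118
finger_force: 43.0
```

```bash
python3 o.py
```

```text
{'time': np.float64(10.325), 'tool_pos': array([0.486, 0.077, 0.04 ]), 'ee_rot': array([-3.141,  0.   ,  1.549]), 'wrist_force': array([0.337, 2.192, 6.349]), 'wrist_torque': array([0.325, 0.106, 0.381]), 'width': np.float64(0.012), 'finger_force': np.float64(43.033)} j6 0.0632 tau6 0.331 yaw 88.74
```

Now I'll release, raise, and check the wing's yaw.

Emit:
carry_out:
  steps:
    - [[0,0,0],0,0.2]
    - [[0,0,0],0,0.2]
    - [[0,0,0],0,0.2]
    - [[0,0,0],0,0.2]
    - [[0,0,-0.02],0,0.2]
    - [[0,0,-0.05],0,0.2]
    - [[0,0,-0.09],0,0.2]
    - [[0,0,-0.12],0,0.2]
    - [[0,0,-0.12],0,0.2]
    - [[0,0,-0.12],0,0.2]

```text
time: 11.58
tool_pos: [0.485, 0.0766, 0.1577]
ee_rot: [-3.139, 0.0, 1.548]
wrist_force: [0.3, -0.8, -0.9]
width: 0.0375
finger_force: 0.0
```

```bash
python3 o.py; python3 - <<'E'
from bench import robot
from h import *
s=robot.snapshot("wrist");cv2.imwrite("pics/w5.png",s["image"][:,:,::-1]);m=s["mtx"]
v,u=np.mgrid[60:300,180:390];v=v.ravel();u=u.ravel()
im=s["image"].astype(int);o=robot.get_obs()
d=np.c_[u-m[0,2],v-m[1,2]]/m[0,0];r=np.maximum(np.hypot(*d.T),1e-6)[:,None]
P=(np.c_[d/r*np.tan(r),np.ones(len(u))]*s["z_map"][v,u][:,None]-s["t"])@s["R"]
k=(P[:,2]>.084)&(P[:,2]<.094)&(im[v,u,0]-im[v,u,2]>50)&(np.hypot(P[:,0]-.486,P[:,1]-.077)<.03)
Q=P[k,:2];w,V=np.linalg.eigh(np.cov(Q.T));print(k.sum(),Q.mean(0),"yaw",np.degrees(np.arctan2(V[1,1],V[0,1]))%180,cv2.minAreaRect((Q*1000).astype(np.float32)))
E
```

```text
{'time': np.float64(11.575), 'tool_pos': array([0.485, 0.077, 0.158]), 'ee_rot': array([-3.139,  0.   ,  1.548]), 'wrist_force': array([ 0.295, -0.831, -0.862]), 'wrist_torque': array([-0.078,  0.077, -0.041]), 'width': np.float64(0.038), 'finger_force': np.float64(0.0)} j6 0.0638 tau6 0.001 yaw 88.7
675 [0.4852163  0.07827113] yaw 89.63950689933827 ((485.09307861328125, 77.06182861328125), (45.60927200317383, 11.63319206237793), 88.95994567871094)
```

View pics/w5.png

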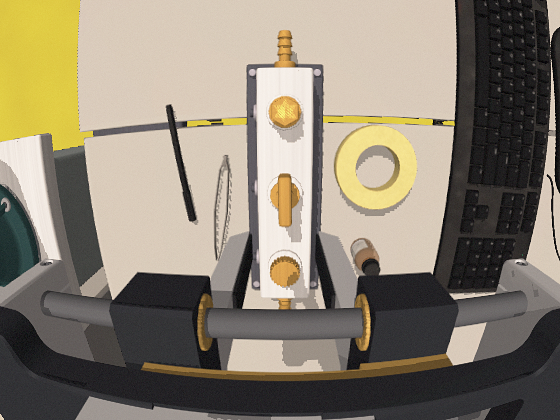

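The wing is at about (285,200), free of the gripper, at yaw about 89°. That is about 15±2° past the bite, or 0.23–0.30 rad.

```bash
python3 -c "
from bench import robot
print(robot.close_job())"
```

```text
the job is handed in; nothing more can be done
None
```

I turned the winged plug clockwise until it went snug, nipped it up about 15° more (within 2° either way), released it with the gripper clear, and handed the job in at about 12 s.

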